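# Find the collapsed valve lifters by squeezing and sort them out

### The arm

A 6-joint arm with a two-finger parallel gripper is mounted at the origin on a cart in front of the work surface, level with it; the furniture and walls round the work are solid. World frame = base frame: x ahead of the robot, y to its left, z up, the work surface at z = 0. Lengths are in mm, angles in degrees, forces in N, time in s.
With the tool pointing down it reaches from about 300 to 850 mm from the base axis. Payload 4.2 kg.
Tool frame: the origin (TCP) lies at the centre of the arm's flange, where the gripper is bolted on; the fingertips stand 191 mm ahead of it and the grasp point (between the pads) lies 172 mm ahead of it; z points along the fingers, y is the direction in which the jaws open and shut (so a half turn about z gives the same grasp; the last joint's range is limited). The gripper opens to 91 mm and grips with 3 to 60 N. Pads are 32 mm wide; open, the fingers measure 118 mm over their backs; the gripper's body (76 mm by 178 mm) begins 60 mm behind the grasp point.
Start: joints at [70.703, 18.312, 89.639, -0, 72.044, -1.146], TCP at [179.125, 546.386, 404.776] pointing down, gripper open.
Joint ranges: [-177.97, 177.97], [-48.28, 115.42], [12.27, 149.76], [-77.06, 257.06], [2.81, 150.46], [-146.56, 146.56]. Speed limits (degrees/s): [147.25, 147.25, 180, 180, 180, 180].

### API

Orientations are given as [roll, pitch, yaw] about the fixed x, y, z axes, in that order (R = Rz(yaw) Ry(pitch) Rx(roll)).
In Python, from workcell import status, vision, ticket gives the robot as it stands.
- The arm moves only by the shell command python3 -m jog 'ROWS' [FORCE]. ROWS is JSON, a list of rows, each a list of 7 numbers: the finger opening in m, from 0 to 0.0912, then the shift along the tool's x, y, z in m, then the turn, a rotation vector about the tool's x, y, z in rad. A call has 1 to 12 rows; each row shifts and turns the commanded pose from where the row before left it, along the tool's axes as they then stand; what a row does not reach is not made up. A row lasts 1/8 s, in which the tool goes at most 62.5 mm and 10.7 degrees, less where a joint would pass 70% of its speed; a pose out of reach is approached as far as the arm can. A call with a gripper value outside its range is refused whole. The fingers move at their own pace and stop on an object; FORCE is the grip in N (left out, the last holds). Time passes only in rows, so rows that do not move let the fingers close. It gives the time, the measured TCP pose, the force and the opening at its end, in the units of the state.
- status.state(): the state, without advancing time (a new reading comes with each control period).
- vision.grab_frame(name): name is "scene" or "top"; returns a dict with "color" (400x640x3 uint8, blue, green, red), "depth" (400x640 float32, mm along the optical axis (not along the pixel's ray), 0 where there is no reading), "fov_y" (degrees; the focal length in pixels is half the picture's height over the tangent of half this angle, whatever the lens; pixels are square), "cx", "cy" (the principal point, pixels), "pose" (4x4, takes a point from camera to world coordinates). Camera axes: x right, y down, z forward; pixel columns grow to the right and rows downward; lengths in mm; the calibration is good to about 2 mm. A picture is of the moment at which its call begins.
- ticket.job_done(): hands the job in, once; it reports no verdict.
Trained networks look in the newest picture that a camera, given by its name, has taken for a name from the list of things; names that differ only in an ending like _2 or _b are one class to them, and where a whole thing is asked for, a point or a joint stands for the part that bears it (a point fixed in the world has none). Each returns a list of dicts, best first, with "p" (0 to 1); they miss things now and then, are a little off and sometimes report something else, mostly with a low value. They report only what shows in the picture. A call takes as long as a camera call. They do not tell look-alikes from the thing itself.
- vision.find_in(camera, label): "location" ([x, y, z] in mm, in world coordinates, good to about 4 mm: the middle of the surface that is visible of it).
- vision.silhouettes(camera, label): "pixels" (400x640 bool, what is visible of it).
The state is a dict: "time_s": time; "qpos": joint angles; "qvel": joint speeds; "effort": joint torques, N m; "ee_pos": TCP position; "ee_rot": TCP orientation; "force": force on the tool from outside, world axes, zero at the start; "torque": the same for the moment, N m; "gripper_width": finger opening in mm.
Only numpy, scipy, OpenCV 4.12 (cv2) and the standard library are available. Lean on these libraries where they do the work, as an engineer would, in place of code of your own. Each camera call takes 0.05 s, during which the arm holds its last target.

### The job

Check the three valve lifters on the bench by pinching each one end to end: in a worn-out lifter the plunger gives way softly, in a good one it stays firm. Lay every soft lifter on its side on the floor of the round steel dish and every firm one likewise in the rectangular tray; do not drop or throw them, and do not disturb the piston or the connecting rod.

Things in the scene. Friction and masses are not known exactly. Their poses are not given: they have to be found in the camera images.
- lifter_a: one of three plain steel valve lifters, all alike, lying side by side on the bench, 75 mm apart along y, plungers roughly away from the robot. 56 mm long along its own x: round barrel 27 mm across with two square collars 30 x 30 mm, x = -28 mm (flat end) to +18 mm, and a round plunger 17 mm across standing 10 mm out, to x = +28 mm. Axis 15 mm above the underside; origin on the underside, midway between the ends. About 180 g
- lifter_b: valve lifter, looks and measures just like lifter_a. Firmness of all three: pinched end to end, a soft lifter's plunger goes in 8 mm under less than 12 N (48 mm or a little less remains) and springs back on release; a firm lifter's plunger gives less than 3 mm even under 60 N (it stays over 53 mm long)
- lifter_c: valve lifter, looks and measures just like lifter_a. Which of the three are soft changes from start to start, whatever their names and places: each may be soft or firm, even all of them alike
- dish: round bright steel dish, 188 mm across, with a sloping rim, on four short rubber feet; rim 32 mm above the bench, flat floor 165 mm across, 14 mm above the bench. Stands fixed either left of the lifters or right of the palm sander (varies). Origin: its centre at bench level
- dish_floor (a point): centre of the dish's floor, upper face
- tray: rectangular steel tray, 160 mm (x) by 176 mm (y) outside, walls 3 mm, on four short rubber feet; rim 34 mm above the bench, flat floor 13 mm above the bench. Stands fixed on the side where the dish is not. Origin: its centre at bench level
- tray_floor (a point): centre of the tray's floor, upper face; axes as the tray's
- palm_sander: bystander, fixed: orange palm sander, 100 x 115 mm, 116 mm high, between the lifters and the right-hand container: lift parts over it. Its flat cord, 7 mm high, runs over the bench
- piston: bystander: bare engine piston, 67 mm across, 58 mm high, at the back; origin centre of the underside
- con_rod: bystander: connecting rod lying flat, 70 x 156 x 20 mm (long along its y), in front of the lifters; origin centre of the underside
Things that resemble listed ones, but are neither listed nor needed, are in the scene too. What is shaped like the lifter_a but red is not meant.

How it is judged (in metres and radians):
At the end, for the whole second after the job is handed in: Every soft lifter lies on its side (axis within 0.37 rad of level) on the dish's floor, every firm one on the tray's floor: centre inside the floor's outline, underside less than 15 mm above it, at rest. Soft = hidden lock piece clear of the plunger (either place counts if it only just blocks) (((x of lifter_a_lock in the frame of lifter_a above -0.0137 m and horizontal distance between lifter_a and dish_floor below 0.08 m and z of lifter_a in the frame of dish_floor below 0.015 m) or (x of lifter_a_lock in the frame of lifter_a below -0.0123 m and x of lifter_a in the frame of tray_floor between -0.074 and 0.074 m and y of lifter_a in the frame of tray_floor between -0.082 and 0.082 m and z of lifter_a in the frame of tray_floor below 0.015 m)) and angle between lifter_a's own x axis and vertical between 1.2 and 1.94 rad and linear speed of each of lifter_a, lifter_b, lifter_c below 0.02 m/s and ((x of lifter_b_lock in the frame of lifter_b above -0.0137 m and horizontal distance between lifter_b and dish_floor below 0.08 m and z of lifter_b in the frame of dish_floor below 0.015 m) or (x of lifter_b_lock in the frame of lifter_b below -0.0123 m and x of lifter_b in the frame of tray_floor between -0.074 and 0.074 m and y of lifter_b in the frame of tray_floor between -0.082 and 0.082 m and z of lifter_b in the frame of tray_floor below 0.015 m)) and angle between lifter_b's own x axis and vertical between 1.2 and 1.94 rad and ((x of lifter_c_lock in the frame of lifter_c above -0.0137 m and horizontal distance between lifter_c and dish_floor below 0.08 m and z of lifter_c in the frame of dish_floor below 0.015 m) or (x of lifter_c_lock in the frame of lifter_c below -0.0123 m and x of lifter_c in the frame of tray_floor between -0.074 and 0.074 m and y of lifter_c in the frame of tray_floor between -0.082 and 0.082 m and z of lifter_c in the frame of tray_floor below 0.015 m)) and angle between lifter_c's own x axis and vertical between 1.2 and 1.94 rad); the robot touches nothing.
It fails at once if a lifter is dropped or thrown (it moves faster than 1.3 m/s) (linear speed of any of lifter_a, lifter_b, lifter_c above 1.3 m/s).
It fails at once if the piston or the connecting rod is moved by more than 20 mm (distance of any of piston, con_rod from where it was at the start of the episode above 0.02 m).
It also fails if it takes over 70 s, if anything falls off the work surface, if the arm or the gripper's body presses on something with over 40 N, if the wrist force passes 120 N, or if a joint passes its speed limit or range.

## Working session

There is one attempt and no reset: what is moved stays moved. The work goes in short steps, Python scripts to look and compute and a shell command to move; the robot and the scene stay as the last step left them, time stands still between calls to the robot, and variables do not carry over. Pictures are saved under pics/ and viewed, and the job is handed in when it is done.

```bash
ls; mkdir -p pics; python3 - <<'E'
from workcell import status, vision
import cv2
print(status.state())
for n in ["scene","top"]:
    f=vision.grab_frame(n); cv2.imwrite(f"pics/{n}0.png",f["color"])
    print(n,f["fov_y"],f["cx"],f["cy"],f["pose"].round(3).tolist() if hasattr(f["pose"],"round") else f["pose"])
    for l in ["lifter_a","dish","tray","palm_sander","piston","con_rod"]:
        print(l,[(round(d["p"],2),[round(v) for v in d["location"]]) for d in vision.find_in(n,l)])
E
```

```text
pics
{'time_s': 0.0, 'qpos': array([ 7.07032012e+01,  1.83494528e+01,  8.97048765e+01, -3.23015750e-03,
        7.20446380e+01, -1.14465910e+00]), 'qvel': array([-0.00137046,  0.03070854,  0.07936959, -0.0065442 , -0.09246829,
       -0.0230469 ]), 'effort': array([-1.00711153e-03, -4.12445033e+01, -2.31978571e+01,  7.25135906e-02,
        4.58300533e-02, -1.51054160e-04]), 'ee_pos': array([179.07423768, 546.22364684, 403.95230523]), 'ee_rot': array([-1.79900991e+02,  1.09345874e-03,  1.61848860e+02]), 'force': array([ 0.19222253,  0.33006449, -0.12041983]), 'torque': array([ 0.03705526,  0.00516056, -0.05912934]), 'gripper_width': 91.29518737060698}
scene 46.633127001222164 324.02496581880513 191.08776570619668 [[-0.499, -0.487, 0.717, -196.001], [-0.867, 0.268, -0.421, 495.586], [0.012, -0.831, -0.556, 604.045], [0.0, 0.0, 0.0, 1.0]]
lifter_a [(0.89, [551, 240, 24]), (0.8, [468, 87, 24]), (0.79, [519, 170, 22]), (0.64, [425, 226, 23])]
dish [(0.8, [532, -254, 12])]
tray [(0.96, [516, 363, 14])]
palm_sander [(0.79, [450, -42, 46])]
piston [(0.89, [718, -82, 36])]
con_rod [(0.93, [323, 291, 11])]
top 56.13123239754297 320.44691326516914 204.16919477381282 [[-0.008, -0.993, 0.115, 402.634], [-1.0, 0.009, 0.012, 76.803], [-0.013, -0.114, -0.993, 1131.762], [0.0, 0.0, 0.0, 1.0]]
lifter_a [(0.68, [481, 84, 25]), (0.59, [533, 402, 11]), (0.58, [542, 163, 30]), (0.46, [563, 234, 30]), (0.43, [441, 224, 29])]
dish [(0.64, [538, -245, 13])]
tray [(0.82, [528, 398, 13])]
palm_sander [(0.96, [470, -49, 54])]
piston [(0.7, [711, -85, 37])]
con_rod [(0.59, [328, 290, 17])]
```

View pics/scene0.png

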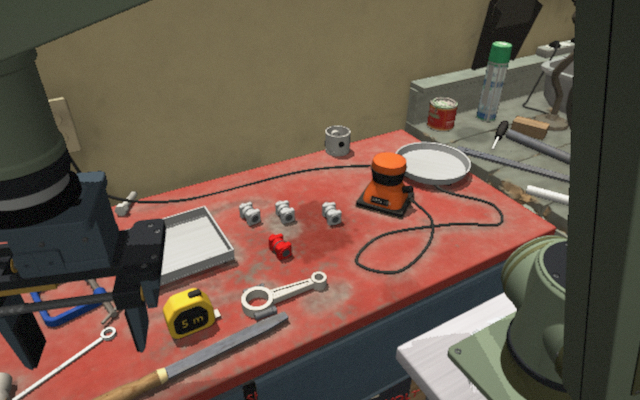

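View pics/top0.png

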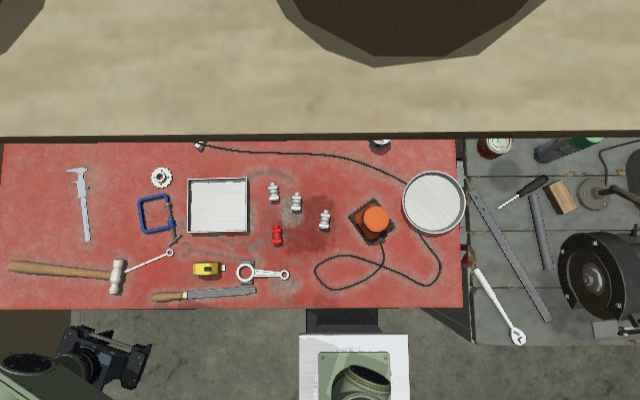

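Candidates: grey lifters in top view at px (273,192), (296,201) and (325,218). The red look-alike at (277,235) is not meant. The "lifter" hit at [533,402] is the tray, so it is false. The dish is on the right at (433,203) and the tray on the left at (217,206).

```bash
cat > h.py <<'E'
from workcell import status, vision
import numpy as np, cv2
def frame(n):
    f=vision.grab_frame(n); d=np.array(f["depth"],float); h,w=d.shape
    fl=h/2/np.tan(np.radians(f["fov_y"])/2)
    v,u=np.mgrid[0:h,0:w]
    P=np.stack([(u-f["cx"])/fl*d,(v-f["cy"])/fl*d,d,np.ones_like(d)],-1)@np.array(f["pose"]).T
    P=P[...,:3]; P[d==0]=np.nan
    return f,P
def crop(f,x0,y0,x1,y1,s,name):
    cv2.imwrite("pics/"+name,cv2.resize(f["color"][y0:y1,x0:x1],None,fx=s,fy=s,interpolation=cv2.INTER_CUBIC))
def st():
    s=status.state(); print("t",round(s["time_s"],2),"pos",s["ee_pos"].round(1),"rot",s["ee_rot"].round(1),"F",s["force"].round(1),"w",round(s["gripper_width"],1))
E
python3 - <<'E'
from h import *
for n in ["top","scene"]:
    f,P=frame(n)
    if n=="top": crop(f,170,160,490,260,2.5,"top_crop.png")
    else: crop(f,140,180,360,300,3.5,"scene_crop.png")
    col=f["color"].astype(int)
    for nm,(x,y) in dict(c=(478,85),b=(535,166),a=(560,238)).items():
        m=(abs(P[...,0]-x)<45)&(abs(P[...,1]-y)<38)
        bz=np.nanmedian(P[m][:,2])
        k=m&(P[...,2]>bz+6)&(P[...,2]<60)
        # depth mask
        q=P[k]; 
        c=q.mean(0); w,V=np.linalg.eigh(np.cov(q[:,:2].T)); ax=V[:,1]*np.sign(V[0,1])
        pr=(q[:,:2]-c[:2])@V[:,::-1]
        r=cv2.minAreaRect(q[:,:2].astype(np.float32))
        print(n,nm,"bench",bz.round(1),len(q),"c",c.round(1),"yaw",np.degrees(np.arctan2(ax[1],ax[0])).round(1),"ext",pr.min(0).round(1),pr.max(0).round(1),"zmax",q[:,2].max().round(1),r)
    for l in ["lifter_a"]:
        for d in vision.silhouettes(n,l):
            m=d["pixels"]; q=P[m]; q=q[~np.isnan(q[:,0])]
            v,u=np.nonzero(m); print(round(d["p"],2),len(u),u.mean().round(1),v.mean().round(1),q.mean(0).round(1))
    for l in ["dish","tray"]:
        for d in vision.silhouettes(n,l)[:1]:
            m=d["pixels"]; q=P[m]; print(l,np.nanmin(q,0).round(),np.nanmax(q,0).round(),np.nanmedian(q,0).round(),cv2.minAreaRect(q[~np.isnan(q[:,0])][:,:2].astype(np.float32)))
E
```

```text
<stdin>:13: RuntimeWarning: Mean of empty slice.
  ret = um.true_divide(
  avg = a.mean(axis, **keepdims_kw)
<stdin>:13: RuntimeWarning: Degrees of freedom <= 0 for slice
  c *= np.true_divide(1, fact)
  c *= np.true_divide(1, fact)
Traceback (most recent call last):
ValueError: zero-size array to reduction operation minimum which has no identity
```

```bash
python3 - <<'E'
from h import *
f,P=frame("top")
crop(f,170,160,490,260,2.5,"top_crop.png")
np.set_printoptions(linewidth=200,suppress=True)
d=np.array(f["depth"]); print(d.min(),d.max(),(d==0).mean())
for (u,v) in [(273,192),(296,201),(325,218),(305,220),(433,203),(217,206)]: print(u,v,d[v,u],P[v,u].round(1))
print(d[184:204,266:282].round(0).astype(int))
E
```

```text
0.0 2031.1604 0.00396484375
273 192 1116.9084 [567.6 231.6  28.3]
296 201 1113.3391 [540.1 163.1  27.9]
325 218 1105.1171 [488.6  77.5  29.2]
305 220 1134.1459 [485.3 138.1   0.3]
433 203 1119.3071 [ 531.7 -245.1   15.8]
217 206 1127.6578 [528.7 401.8  15.2]
[[1148 1147 1150 1151 1126 1125 1126 1125 1124 1129 1149 1147 1145 1148 1147 1148]
 [1146 1148 1147 1150 1126 1122 1122 1125 1128 1128 1148 1147 1148 1149 1150 1152]
 [1147 1148 1144 1146 1120 1121 1117 1121 1117 1115 1121 1128 1148 1148 1148 1146]
 [1148 1145 1116 1119 1115 1116 1118 1113 1116 1120 1117 1118 1147 1146 1143 1146]
 [1143 1148 1119 1118 1116 1115 1113 1117 1114 1117 1114 1119 1131 1148 1146 1150]
 [1147 1146 1120 1119 1120 1116 1118 1119 1119 1120 1118 1124 1138 1147 1148 1149]
 [1148 1148 1146 1125 1121 1117 1118 1119 1117 1122 1125 1123 1147 1145 1146 1146]
 [1147 1144 1147 1123 1121 1118 1119 1117 1118 1119 1120 1126 1143 1141 1151 1144]
 [1146 1146 1144 1126 1121 1119 1120 1117 1118 1119 1118 1122 1146 1146 1147 1142]
 [1146 1146 1146 1145 1122 1113 1117 1117 1113 1119 1116 1115 1127 1147 1143 1148]
 [1144 1145 1147 1126 1121 1119 1115 1118 1116 1116 1119 1123 1130 1145 1145 1144]
 [1142 1144 1144 1147 1119 1117 1114 1115 1115 1114 1116 1124 1127 1141 1141 1144]
 [1141 1146 1145 1145 1118 1116 1121 1119 1115 1113 1112 1115 1112 1142 1142 1144]
 [1144 1138 1146 1114 1115 1115 1113 1113 1116 1112 1116 1114 1110 1127 1143 1143]
 [1140 1138 1145 1112 1115 1113 1112 1109 1110 1109 1116 1110 1115 1128 1143 1145]
 [1143 1143 1146 1114 1113 1110 1112 1116 1110 1112 1113 1111 1113 1124 1143 1141]
 [1141 1141 1140 1118 1113 1109 1112 1109 1111 1110 1116 1114 1120 1138 1139 1142]
 [1143 1139 1140 1140 1122 1114 1117 1124 1123 1123 1129 1132 1142 1143 1138 1142]
 [1143 1139 1143 1143 1142 1140 1140 1143 1144 1143 1139 1140 1140 1141 1142 1141]
 [1140 1142 1144 1143 1141 1137 1136 1141 1143 1141 1146 1143 1143 1142 1139 1141]]
```

View pics/top_crop.png

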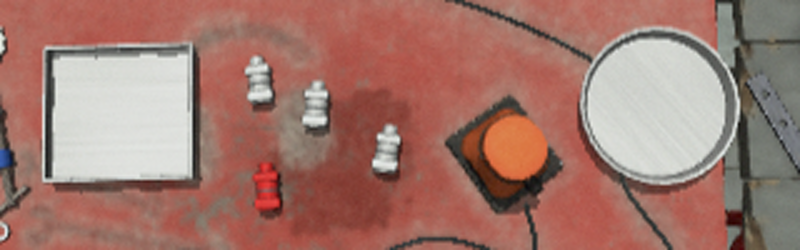

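```bash
cat > meas.py <<'E'
from h import *
def meas(P,x,y):
    m=(abs(P[...,0]-x)<48)&(abs(P[...,1]-y)<36)
    bz=np.nanpercentile(P[m][:,2],30)
    k=(m&(P[...,2]>bz+7)&(P[...,2]<60)).astype(np.uint8)
    n,lab,stt,cen=cv2.connectedComponentsWithStats(k)
    if n<2: print("none",m.sum(),bz); return
    i=1+np.argmax(stt[1:,4]); q=P[lab==i]
    c=q.mean(0); w,V=np.linalg.eigh(np.cov(q[:,:2].T)); ax=V[:,1]*np.sign(V[0,1])
    pr=(q[:,:2]-c[:2])@np.stack([ax,[-ax[1],ax[0]]],1)
    mid=(pr.min(0)+pr.max(0))/2; ctr=c[:2]+mid[0]*ax+mid[1]*np.array([-ax[1],ax[0]])
    print("bench",bz.round(1),len(q),"c",c.round(1),"ctr",ctr.round(1),"yaw",np.degrees(np.arctan2(ax[1],ax[0])).round(1),"ext",(pr.max(0)-pr.min(0)).round(1),"z95",np.percentile(q[:,2],95).round(1))
E
python3 - <<'E'
from meas import *
for n in ["top","scene"]:
    f,P=frame(n)
    if n=="scene": crop(f,140,180,360,300,3.5,"scene_crop.png")
    for x,y in [(483,82),(540,163),(560,235)]: meas(P,x,y)
    for l in ["dish","tray"]:
        for d in vision.silhouettes(n,l)[:1]:
            q=P[d["pixels"]]; q=q[~np.isnan(q[:,0])]; print(l,q.min(0).round(),q.max(0).round(),np.median(q,0).round(),cv2.minAreaRect(q[:,:2].astype(np.float32)))
E
```

```text
none 11485 879.9145194581815
none 12785 879.9001857002545
none 9993 879.8895404211456
dish [ 442. -418. -204.] [ 636. -149.   37.] [ 535. -246.   15.] ((559.4542846679688, -264.9378356933594), (189.11158752441406, 255.15609741210938), 52.49272918701172)
tray [450. 308.   5.] [611. 488.  41.] [532. 402.  14.] ((531.1422729492188, 398.2286682128906), (161.17202758789062, 177.79107666015625), 1.043542742729187)
bench -0.3 305 c [473.5  83.   22.8] ctr [483.6  79.7] yaw -4.1 ext [57.2 32.3] z95 30.2
bench -0.3 303 c [527.  166.4  23. ] ctr [537.1 164.6] yaw 1.3 ext [58.9 30.5] z95 30.6
bench -0.3 320 c [557.7 233.5  22.6] ctr [567.6 232.8] yaw 13.3 ext [58.4 33.6] z95 30.1
dish [ 440. -352.  -12.] [627. -92. 109.] [ 534. -255.   15.] ((506.7698669433594, -238.27105712890625), (192.63653564453125, 240.28797912597656), 56.34876251220703)
tray [447. 296.  -2.] [658. 446.  36.] [520. 364.  13.] ((552.3865356445312, 368.8113098144531), (146.7797088623047, 216.15333557128906), 87.68846130371094)
```

```bash
python3 - <<'E'
import numpy as np
from workcell import status
s=status.state(); print(s["time_s"])
E
```

```text
1.1
```

```bash
sed -i 's/<36)$/<36)\&(P[...,2]<200)/' meas.py; python3 - <<'E'
from meas import *
for n in ["top","scene"]:
    f,P=frame(n); print(n)
    for x,y in [(483,82),(540,163),(565,233)]: meas(P,x,y)
    # dish rim & sander
    if n=="top":
        m=(abs(P[...,0]-535)<120)&(abs(P[...,1]+246)<115)&(P[...,2]>11)&(P[...,2]<19)
        n_,lab,s_,c_=cv2.connectedComponentsWithStats(m.astype(np.uint8)); i=1+np.argmax(s_[1:,4]); q=P[lab==i]
        print("dish floor",cv2.minEnclosingCircle(q[:,:2].astype(np.float32)),q[:,2].mean())
        m=(abs(P[...,0]-465)<90)&(abs(P[...,1]+49)<90)&(P[...,2]>22)&(P[...,2]<150); q=P[m]; print("sander",q.min(0),q.max(0))
E
```

```text
top
bench -0.1 169 c [482.8  79.6  26.6] ctr [485.3  79.1] yaw -8.2 ext [56.1 29.7] z95 32.4
bench 0.0 168 c [535.9 163.   26.9] ctr [538.3 162.7] yaw -3.2 ext [54.8 28.1] z95 32.3
bench 0.2 174 c [566.1 230.6  26.8] ctr [569.6 232. ] yaw 7.4 ext [56.9 29.5] z95 33.4
dish floor ((534.2639770507812, -243.15318298339844), 85.56940460205078) 14.84396072942417
sander [ 376.28971405 -110.6813199    22.25795906] [529.42154442 -10.88549328 121.31475435]
scene
bench -0.2 303 c [473.7  83.   23. ] ctr [483.6  79.7] yaw -4.3 ext [57.5 32.8] z95 30.7
bench -0.2 300 c [527.2 166.4  22.8] ctr [537.7 164.4] yaw 1.0 ext [59.2 32.1] z95 30.7
bench -0.3 321 c [557.4 233.5  22.7] ctr [567. 233.] yaw 13.4 ext [60.  31.3] z95 30.5
```

View pics/scene_crop.png

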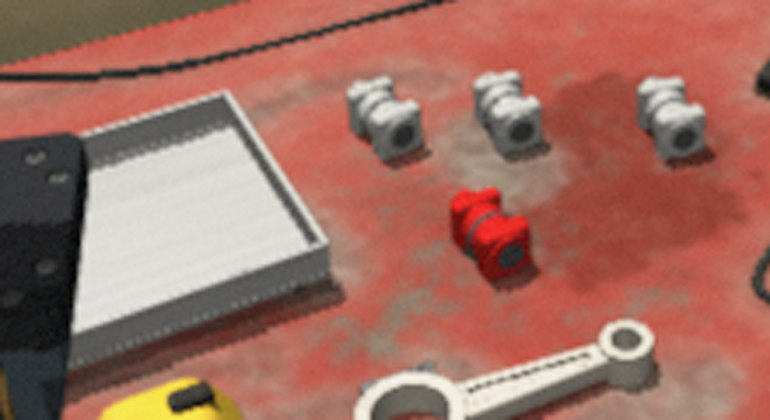

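```bash
cat > to.py <<'E'
# usage: to.py x y z yaw  -> tool-frame shift from present pose, and turn about tool z
import sys
from h import *
from scipy.spatial.transform import Rotation as R
x,y,z,yaw=map(float,sys.argv[1:5]); s=status.state(); st()
R0=R.from_euler("xyz",s["ee_rot"],degrees=True); d=np.array([x,y,z])-s["ee_pos"]
R1=R.from_euler("xyz",[180,0,yaw],degrees=True)
print("dist",np.linalg.norm(d).round(1),"shift now-axes mm",R0.inv().apply(d).round(1),"shift after turn",R1.inv().apply(d).round(1),"turn rad",(R0.inv()*R1).as_rotvec().round(4))
E
python3 -m jog '[[0.0912,0,0,0,0,0,0.182],[0.0912,0,0,0,0,0,0.183],[0.0912,0,0,0,0,0,0.183],[0.0912,0,0,0,0,0,0.183],[0.0912,0,0,0,0,0,0.183],[0.0912,0,0,0,0,0,0.183]]' 30
python3 to.py 568 232 330 99
```

```text
time_s: 1.95
ee_pos: [179.1, 546.4, 404.8]
ee_rot: [180.0, -0.0, 98.6]
force: [0.6, -0.3, -0.5]
gripper_width: 91.2
t 1.95 pos [179.1 546.4 404.8] rot [180.   -0.   98.6] F [ 0.6 -0.3 -0.5] w 91.2
dist 505.6 shift now-axes mm [-369.3  337.2   74.8] shift after turn [-371.3  334.9   74.8] turn rad [ 0.     -0.0001 -0.0061]
```

```bash

python3 -m jog '[[0.0912,-0.037,0.0337,0,0,0,0],[0.0912,-0.037,0.0337,0.005,0,0,0],[0.0912,-0.037,0.0337,0.01,0,0,0],[0.0912,-0.037,0.0337,0.01,0,0,0],[0.0912,-0.037,0.0337,0.01,0,0,0],[0.0912,-0.037,0.0337,0.01,0,0,0],[0.0912,-0.037,0.0337,0.01,0,0,0],[0.0912,-0.037,0.0337,0.01,0,0,0],[0.0912,-0.037,0.0337,0.01,0,0,0],[0.0912,-0.036,0.0335,0,0,0,-0.006],[0.0912,0,0,0,0,0,0]]' 30
python3 to.py 568 232 196 99
```

```text
time_s: 3.32
ee_pos: [571.7, 232.5, 329.3]
ee_rot: [180.0, 0.0, 99.1]
force: [0.1, -0.1, -0.2]
gripper_width: 91.1
t 3.33 pos [571.7 232.5 329.3] rot [180.    0.   99.1] F [ 0.1 -0.1 -0.2] w 91.1
dist 133.3 shift now-axes mm [ 1.000e-01 -3.800e+00  1.333e+02] shift after turn [ 1.000e-01 -3.700e+00  1.333e+02] turn rad [0.0007 0.0004 0.0018]
```

```bash

python3 -m jog '[[0.0912,0,-0.001,0.04,0,0,0],[0.0912,0,-0.001,0.04,0,0,0],[0.0912,0,-0.001,0.03,0,0,0],[0.0912,0,0,0.015,0,0,0],[0.0912,0,0,0.006,0,0,0],[0.0912,0,0,0,0,0,0]]' 30
python3 - <<'E'
from h import *
st(); f,P=frame("top"); crop(f,170,130,450,270,2.8,"a1.png")
f,P=frame("scene"); crop(f,140,100,400,300,3,"a1s.png")
E
```

```text
time_s: 4.08
ee_pos: [566.7, 234.5, 199.4]
ee_rot: [179.9, -0.0, 99.4]
force: [-0.2, -0.1, -0.2]
gripper_width: 91.1
t 4.08 pos [566.7 234.5 199.4] rot [179.9  -0.   99.4] F [-0.2 -0.1 -0.2] w 91.1
```

View pics/a1s.png

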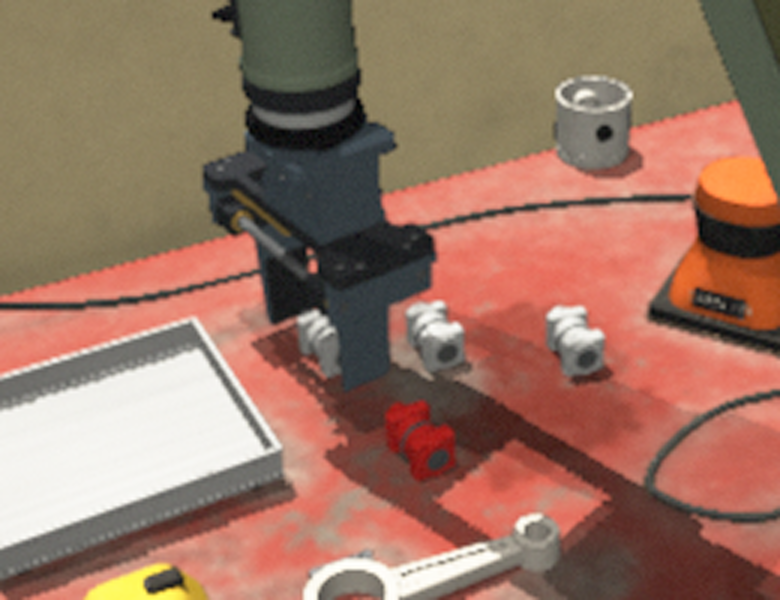

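The fingers straddle the left lifter (about px 320,340 in the crop), with tips about 8 mm up. Next: lower a little and pinch.

```bash

python3 -m jog '[[0.0912,0,0,0.003,0,0,0],[0.05,0,0,0,0,0,0],[0.04,0,0,0,0,0,0],[0.03,0,0,0,0,0,0],[0.03,0,0,0,0,0,0],[0.03,0,0,0,0,0,0],[0.03,0,0,0,0,0,0],[0.03,0,0,0,0,0,0]]' 30; python3 -m jog '[[0.03,0,0,0,0,0,0],[0.03,0,0,0,0,0,0]]' 30
```

```text
time_s: 5.18
ee_pos: [566.3, 234.1, 195.8]
ee_rot: [-180.0, 0.0, 99.3]
force: [-1.8, -1.3, 2.8]
gripper_width: 47.6
time_s: 5.42
ee_pos: [566.4, 234.1, 195.8]
ee_rot: [-180.0, -0.0, 99.3]
force: [-3.1, -1.8, 3.3]
gripper_width: 47.6
```

47.6 mm at 30 N: the left lifter is soft, so it goes to the dish. Lifting.

```bash

python3 -m jog '[[0.03,0,0,0,0,0,0],[0.03,0,0,-0.01,0,0,0],[0.03,0,0,-0.02,0,0,0],[0.03,0,0,-0.035,0,0,0],[0.03,0,0,-0.035,0,0,0],[0.03,0,0,-0.035,0,0,0],[0.03,0,0,-0.03,0,0,0],[0.03,0,0,-0.01,0,0,0],[0.03,0,0,0,0,0,0]]' 45
python3 to.py 534 -285 370 90
python3 - <<'E'
from h import *
f,P=frame("scene"); crop(f,140,60,400,300,2.5,"a2s.png")
E
```

```text
time_s: 6.55
ee_pos: [566.6, 234.1, 370.8]
ee_rot: [179.9, -0.0, 99.3]
force: [-0.4, 0.2, -2.3]
gripper_width: 47.6
t 6.55 pos [566.6 234.1 370.8] rot [179.9  -0.   99.3] F [-0.4  0.2 -2.3] w 47.6
dist 520.1 shift now-axes mm [-506.9 -116.4    0.6] shift after turn [-519.1  -32.6    0.8] turn rad [ 0.0009 -0.0003  0.1629]
```

View pics/a2s.png

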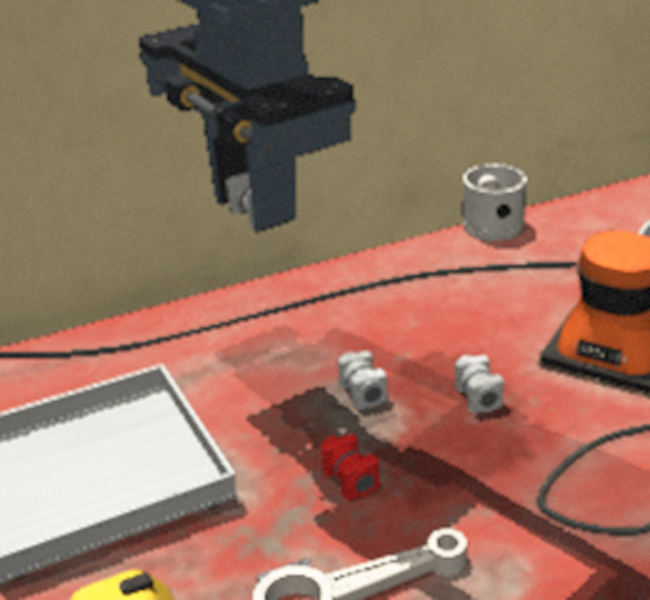

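The lifter is held between the fingers (px 238,195). Moving over to the dish.

```bash

python3 -m jog '[[0.03,0,0,0,0,0,0.081],[0.03,0,0,0,0,0,0.082],[0.03,-0.03,-0.0033,0,0,0,0],[0.03,-0.055,-0.0033,0,0,0,0],[0.03,-0.06,-0.0033,0,0,0,0],[0.03,-0.06,-0.0033,0,0,0,0],[0.03,-0.06,-0.0033,0,0,0,0],[0.03,-0.06,-0.0033,0,0,0,0],[0.03,-0.06,-0.0033,0,0,0,0],[0.03,-0.055,-0.0033,0,0,0,0],[0.03,-0.05,-0.0033,0,0,0,0],[0.03,-0.03,-0.003,0,0,0,0]]' 45
python3 -m jog '[[0.03,0,0,0.005,0,0,0],[0.03,0,0,0,0,0,0]]' 45
python3 to.py 534 -285 211 90
```

```text
time_s: 8.1
ee_pos: [533.2, -288.3, 368.6]
ee_rot: [-179.8, -0.1, 89.9]
force: [0.7, 0.2, -1.9]
gripper_width: 47.7
time_s: 8.35
ee_pos: [533.6, -285.3, 363.8]
ee_rot: [-179.8, -0.1, 90.0]
force: [-0.3, 0.2, -1.9]
gripper_width: 47.3
t 8.35 pos [ 533.6 -285.3  363.8] rot [-1.798e+02 -1.000e-01  9.000e+01] F [-0.3  0.2 -1.9] w 47.3
dist 152.8 shift now-axes mm [-1.000e-01  9.000e-01  1.528e+02] shift after turn [  0.3   0.4 152.8] turn rad [-0.0032 -0.0026 -0.0001]
```

```bash

python3 -m jog '[[0.03,0,0,0.03,0,0,0],[0.03,0,0,0.04,0,0,0],[0.03,0,0,0.04,0,0,0],[0.03,0,0,0.022,0,0,0],[0.03,0,0,0.01,0,0,0],[0.03,0,0,0,0,0,0],[0.03,0,0,0,0,0,0]]' 45; python3 to.py 534 -285 211 90
python3 - <<'E'
from h import *
f,P=frame("top"); crop(f,350,130,490,260,4,"a3.png")
f,P=frame("scene"); crop(f,300,80,500,230,4,"a3s.png")
E
```

```text
time_s: 9.22
ee_pos: [534.3, -285.8, 224.9]
ee_rot: [179.9, 0.1, 90.0]
force: [0.0, 0.5, -1.8]
gripper_width: 47.4
t 9.22 pos [ 534.3 -285.8  224.9] rot [1.799e+02 1.000e-01 9.000e+01] F [ 0.   0.5 -1.8] w 47.4
dist 13.9 shift now-axes mm [ 0.8 -0.4 13.9] shift after turn [ 0.8 -0.3 13.9] turn rad [0.002  0.001  0.0005]
```

View pics/a3s.png

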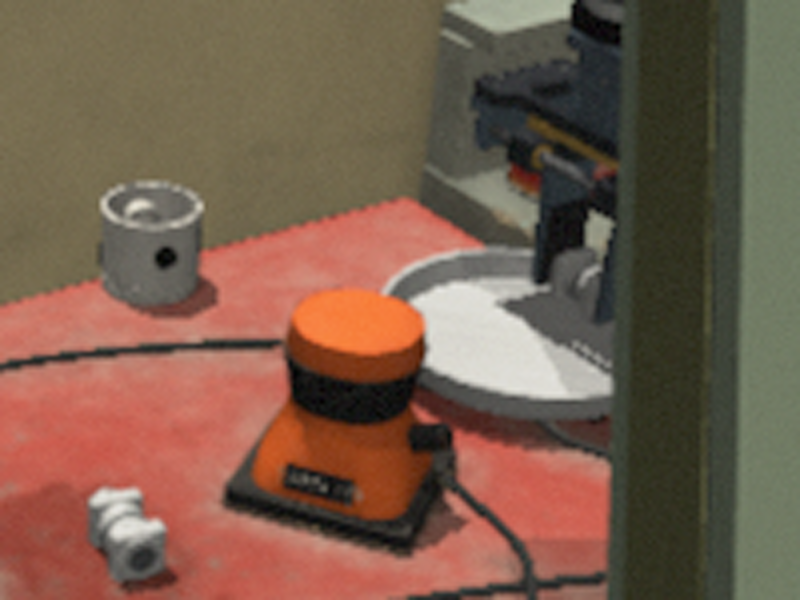

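The lifter is still held above the dish floor (px 578,270). Lowering.

```bash

python3 -m jog '[[0.03,0,0,0.006,0,0,0],[0.03,0,0,0.004,0,0,0],[0.03,0,0,0.002,0,0,0],[0.03,0,0,0.001,0,0,0],[0.03,0,0,0,0,0,0]]' 45; python3 -m jog '[[0.03,0,0,0.001,0,0,0],[0.03,0,0,0,0,0,0]]' 45
```

```text
time_s: 9.95
ee_pos: [533.8, -285.9, 210.6]
ee_rot: [-180.0, -0.0, 90.0]
force: [0.4, -0.2, -1.8]
gripper_width: 47.6
time_s: 10.2
ee_pos: [533.9, -285.9, 209.9]
ee_rot: [180.0, 0.0, 90.0]
force: [0.1, 0.6, -1.9]
gripper_width: 47.2
```

```bash

python3 -m jog '[[0.03,0,0,0.0007,0,0,0],[0.03,0,0,0,0,0,0]]' 45; python3 -m jog '[[0.03,0,0,0.0007,0,0,0],[0.03,0,0,0,0,0,0]]' 20
```

```text
time_s: 10.45
ee_pos: [533.9, -285.9, 209.8]
ee_rot: [180.0, 0.0, 90.0]
force: [-1.2, 1.4, 5.4]
gripper_width: 47.4
time_s: 10.7
ee_pos: [533.9, -285.9, 209.8]
ee_rot: [179.9, 0.0, 90.0]
force: [-3.6, 1.0, 9.5]
gripper_width: 47.7
```

```bash

python3 -m jog '[[0.052,0,0,-0.0007,0,0,0],[0.056,0,0,0,0,0,0],[0.062,0,0,0,0,0,0],[0.072,0,0,0,0,0,0],[0.074,0,0,0,0,0,0],[0.074,0,0,0,0,0,0],[0.074,0,0,-0.02,0,0,0],[0.074,0,0,-0.03,0,0,0],[0.08,0,0,-0.04,0,0,0],[0.09,0,0,-0.04,0,0,0],[0.09,0,0,-0.03,0,0,0],[0.09,0,0,0,0,0,0]]' 20
python3 to.py 538 163 365 88
python3 - <<'E'
from h import *
f,P=frame("top"); crop(f,250,130,490,260,3,"a4.png")
m=(np.hypot(P[...,0]-534,P[...,1]+243)<80)&(P[...,2]>22)&(P[...,2]<70)
q=P[m];print(len(q),q.mean(0) if len(q) else 0,q.min(0),q.max(0))
E
```

```text
time_s: 12.2
ee_pos: [534.1, -286.1, 371.6]
ee_rot: [179.7, 0.2, 90.0]
force: [-0.4, -1.0, -0.9]
gripper_width: 90.1
t 12.2 pos [ 534.1 -286.1  371.6] rot [179.7   0.2  90. ] F [-0.4 -1.  -0.9] w 90.1
dist 449.2 shift now-axes mm [449.1   3.9   5.4] shift after turn [449.  -11.8   6.6] turn rad [0.0049 0.0026 0.0349]
198 [ 531.00174211 -286.3310865    39.85041785] [ 505.7019941  -303.51249661   22.01137263] [ 584.57155278 -271.93846334   49.45194113]
```

View pics/a4.png

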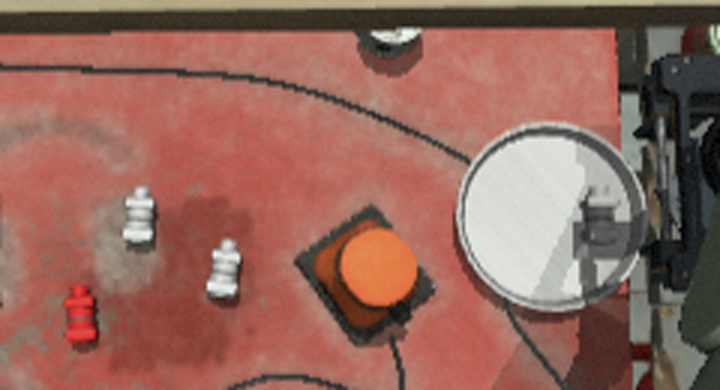

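The lifter lies in the dish (px ~600,215 in the crop). Next, the middle one at (538,163).

```bash

python3 -m jog '[[0.0912,0.03,0,0,0,0,0],[0.0912,0.05,0,0,0,0,0],[0.0912,0.06,0,0,0,0,0],[0.0912,0.06,0,0,0,0,0],[0.0912,0.06,0,0,0,0,0],[0.0912,0.06,0,0,0,0,0],[0.0912,0.055,0.004,0,0,0,0],[0.0912,0.045,0,0,0,0,0],[0.0912,0.03,0,0,0,0,0.035],[0.0912,0,0,0.03,0,0,0],[0.0912,0,0,0.03,0,0,0],[0.0912,0,0,0,0,0,0]]' 30
python3 to.py 538 163 196 88
```

```text
time_s: 13.75
ee_pos: [536.5, 163.9, 305.3]
ee_rot: [-179.5, 0.2, 88.0]
force: [0.4, 0.2, 1.0]
gripper_width: 91.3
t 13.75 pos [536.5 163.9 305.3] rot [-179.5    0.2   88. ] F [0.4 0.2 1. ] w 91.3
dist 109.3 shift now-axes mm [ -0.5   2.4 109.2] shift after turn [ -0.8   1.5 109.3] turn rad [-0.0085  0.0027  0.0002]
```

```bash

python3 -m jog '[[0.0912,-0.001,0.0015,0.035,0,0,0],[0.0912,0,0,0.035,0,0,0],[0.0912,0,0,0.025,0,0,0],[0.0912,0,0,0.01,0,0,0],[0.0912,0,0,0,0,0,0],[0.0912,0,0,0,0,0,0]]' 30
python3 to.py 538 163 196 88
```

```text
time_s: 14.5
ee_pos: [539.9, 163.2, 205.3]
ee_rot: [179.9, -0.0, 88.0]
force: [0.5, -0.0, 0.5]
gripper_width: 91.2
t 14.5 pos [539.9 163.2 205.3] rot [179.9  -0.   88. ] F [ 0.5 -0.   0.5] w 91.2
dist 9.5 shift now-axes mm [-0.2 -1.9  9.3] shift after turn [-0.2 -1.8  9.3] turn rad [ 0.0023 -0.0008 -0.0002]
```

```bash

python3 -m jog '[[0.0912,0,-0.001,0.005,0,0,0],[0.0912,0,0,0.0045,0,0,0],[0.05,0,0,0,0,0,0],[0.03,0,0,0,0,0,0],[0.03,0,0,0,0,0,0],[0.03,0,0,0,0,0,0],[0.03,0,0,0,0,0,0],[0.03,0,0,0,0,0,0],[0.03,0,0,0,0,0,0],[0.03,0,0,0,0,0,0]]' 30; python3 -m jog '[[0.03,0,0,0,0,0,0],[0.03,0,0,0,0,0,0]]' 45
```

```text
time_s: 15.75
ee_pos: [538.1, 163.0, 194.6]
ee_rot: [-180.0, 0.0, 88.0]
force: [-3.3, 1.2, 3.8]
gripper_width: 47.8
time_s: 16.0
ee_pos: [538.1, 163.1, 194.6]
ee_rot: [-180.0, 0.0, 88.0]
force: [-3.4, -0.8, 5.3]
gripper_width: 47.9
```

47.8 mm: soft as well. It goes to the dish at y ≈ -240.

```bash

python3 -m jog '[[0.03,0,0,-0.01,0,0,0],[0.03,0,0,-0.02,0,0,0],[0.03,0,0,-0.035,0,0,0],[0.03,0,0,-0.035,0,0,0],[0.03,0,0,-0.035,0,0,0],[0.03,0,0,-0.03,0,0,0],[0.03,0,0,-0.01,0,0,0],[0.03,0,0,0,0,0,0]]' 45
python3 to.py 534 -241 370 90
```

```text
time_s: 17.0
ee_pos: [538.4, 163.1, 369.6]
ee_rot: [179.9, -0.0, 88.0]
force: [-0.7, -0.6, -1.6]
gripper_width: 47.2
t 17.0 pos [538.4 163.1 369.6] rot [179.9  -0.   88. ] F [-0.7 -0.6 -1.6] w 47.2
dist 404.1 shift now-axes mm [-404.     9.8   -0.5] shift after turn [-4.041e+02 -4.400e+00 -4.000e-01] turn rad [ 0.0011 -0.0003 -0.035 ]
```

```bash

python3 -m jog '[[0.03,0,0,0,0,0,-0.035],[0.03,-0.03,-0.0044,0,0,0,0],[0.03,-0.05,0,0,0,0,0],[0.03,-0.06,0,0,0,0,0],[0.03,-0.06,0,0,0,0,0],[0.03,-0.06,0,0,0,0,0],[0.03,-0.06,0,0,0,0,0],[0.03,-0.05,0,0,0,0,0],[0.03,-0.034,0,0,0,0,0],[0.03,0,0,0.02,0,0,0],[0.03,0,0,0.03,0,0,0],[0.03,0,0,0,0,0,0]]' 45
python3 to.py 534 -241 209 90
```

```text
time_s: 18.5
ee_pos: [532.9, -240.6, 316.0]
ee_rot: [-179.6, -0.2, 90.0]
force: [0.0, -0.5, -1.3]
gripper_width: 47.5
t 18.5 pos [ 532.9 -240.6  316. ] rot [-179.6   -0.2   90. ] F [ 0.  -0.5 -1.3] w 47.5
dist 107.0 shift now-axes mm [ -0.7   1.8 107. ] shift after turn [ -0.4   1.1 107. ] turn rad [-0.0073 -0.0036  0.0006]
```

```bash

python3 -m jog '[[0.03,0,0,0.035,0,0,0],[0.03,0,0,0.035,0,0,0],[0.03,0,0,0.02,0,0,0],[0.03,0,0,0.008,0,0,0],[0.03,0,0,0,0,0,0],[0.03,0,0,0,0,0,0]]' 45
python3 to.py 534 -241 209 90
```

```text
time_s: 19.25
ee_pos: [534.4, -241.1, 222.7]
ee_rot: [179.9, 0.1, 90.0]
force: [-0.8, 0.5, -1.9]
gripper_width: 47.4
t 19.25 pos [ 534.4 -241.1  222.7] rot [1.799e+02 1.000e-01 9.000e+01] F [-0.8  0.5 -1.9] w 47.4
dist 13.7 shift now-axes mm [ 0.1 -0.4 13.7] shift after turn [ 0.1 -0.4 13.7] turn rad [0.0021 0.0009 0.0002]
```

```bash

python3 -m jog '[[0.03,0,0,0.006,0,0,0],[0.03,0,0,0.004,0,0,0],[0.03,0,0,0.0015,0,0,0],[0.03,0,0,0,0,0,0],[0.03,0,0,0,0,0,0]]' 45; python3 -m jog '[[0.03,0,0,0.001,0,0,0],[0.03,0,0,0,0,0,0]]' 45;
```

```text
time_s: 19.88
ee_pos: [533.9, -240.9, 210.1]
ee_rot: [180.0, 0.0, 90.0]
force: [-0.6, -0.1, -1.9]
gripper_width: 47.2
time_s: 20.12
ee_pos: [533.9, -240.9, 209.0]
ee_rot: [-180.0, -0.0, 90.0]
force: [0.0, -0.1, -3.0]
gripper_width: 47.5
```

```bash

python3 -m jog '[[0.03,0,0,0.0007,0,0,0],[0.03,0,0,0,0,0,0]]' 30; python3 -m jog '[[0.03,0,0,0.0005,0,0,0],[0.03,0,0,0,0,0,0]]' 20
```

```text
time_s: 20.38
ee_pos: [533.9, -240.9, 208.7]
ee_rot: [180.0, 0.0, 90.0]
force: [0.2, -0.3, 0.8]
gripper_width: 48.0
time_s: 20.62
ee_pos: [533.9, -240.9, 208.6]
ee_rot: [180.0, 0.0, 90.0]
force: [-1.4, 0.6, 5.1]
gripper_width: 47.9
```

```bash

python3 -m jog '[[0.052,0,0,-0.0005,0,0,0],[0.056,0,0,0,0,0,0],[0.062,0,0,0,0,0,0],[0.072,0,0,0,0,0,0],[0.074,0,0,0,0,0,0],[0.074,0,0,0,0,0,0],[0.074,0,0,-0.02,0,0,0],[0.074,0,0,-0.03,0,0,0],[0.08,0,0,-0.04,0,0,0],[0.09,0,0,-0.04,0,0,0],[0.09,0,0,-0.03,0,0,0],[0.09,0,0,0,0,0,0]]' 20
python3 to.py 484.5 79.5 365 83
```

```text
time_s: 22.12
ee_pos: [534.2, -241.1, 370.8]
ee_rot: [179.7, 0.1, 90.0]
force: [-0.0, -0.6, -0.6]
gripper_width: 90.1
t 22.12 pos [ 534.2 -241.1  370.8] rot [1.797e+02 1.000e-01 9.000e+01] F [-0.  -0.6 -0.6] w 90.1
dist 324.5 shift now-axes mm [320.6 -49.7   4.8] shift after turn [312.1 -88.4   5.8] turn rad [0.0053 0.002  0.1222]
```

```bash

python3 -m jog '[[0.0912,0.03,-0.005,0,0,0,0],[0.0912,0.05,-0.008,0,0,0,0],[0.0912,0.06,-0.01,0,0,0,0],[0.0912,0.06,-0.01,0,0,0,0],[0.0912,0.05,-0.008,0,0,0,0],[0.0912,0.045,-0.006,0,0,0,0],[0.0912,0.025,-0.003,0,0,0,0.122],[0.0912,0,0,0.03,0,0,0],[0.0912,0,0,0.03,0,0,0],[0.0912,0,0,0,0,0,0]]' 30
python3 to.py 484.5 79.5 195 83
```

```text
time_s: 23.38
ee_pos: [482.6, 79.0, 305.3]
ee_rot: [-179.6, 0.1, 83.0]
force: [-0.9, -0.1, 0.7]
gripper_width: 91.6
t 23.38 pos [482.6  79.  305.3] rot [-1.796e+02  1.000e-01  8.300e+01] F [-0.9 -0.1  0.7] w 91.6
dist 110.3 shift now-axes mm [  0.9   2.7 110.3] shift after turn [  0.7   1.8 110.3] turn rad [-0.0076  0.002   0.0004]
```

```bash

python3 -m jog '[[0.0912,0.001,0.001,0.035,0,0,0],[0.0912,0,0,0.035,0,0,0],[0.0912,0,0,0.025,0,0,0],[0.0912,0,0,0.01,0,0,0],[0.0912,0,0,0,0,0,0],[0.0912,0,0,0,0,0,0]]' 30
python3 to.py 484.5 79.5 195 83
```

```text
time_s: 24.12
ee_pos: [485.6, 80.0, 204.4]
ee_rot: [179.9, -0.0, 83.0]
force: [-0.7, 0.1, 0.3]
gripper_width: 91.2
t 24.12 pos [485.6  80.  204.4] rot [179.9  -0.   83. ] F [-0.7  0.1  0.3] w 91.2
dist 9.5 shift now-axes mm [-0.7 -1.   9.4] shift after turn [-0.6 -1.   9.4] turn rad [ 0.0022 -0.0007  0.0001]
```

```bash

python3 -m jog '[[0.0912,0,-0.001,0.005,0,0,0],[0.0912,0,0,0.0035,0,0,0],[0.05,0,0,0,0,0,0],[0.03,0,0,0,0,0,0],[0.03,0,0,0,0,0,0],[0.03,0,0,0,0,0,0],[0.03,0,0,0,0,0,0],[0.03,0,0,0,0,0,0],[0.03,0,0,0,0,0,0],[0.03,0,0,0,0,0,0]]' 30; python3 -m jog '[[0.03,0,0,0,0,0,0],[0.03,0,0,0,0,0,0]]' 45
```

```text
time_s: 25.38
ee_pos: [483.8, 80.1, 194.9]
ee_rot: [-180.0, 0.0, 83.0]
force: [-3.9, 0.3, 4.8]
gripper_width: 47.6
time_s: 25.62
ee_pos: [483.9, 80.1, 194.9]
ee_rot: [-180.0, 0.0, 83.0]
force: [-3.4, -0.0, 5.8]
gripper_width: 47.3
```

47.5 mm again: all three are soft, which the task allows. This one goes in the dish at y ≈ -197.

```bash

python3 -m jog '[[0.03,0,0,-0.01,0,0,0],[0.03,0,0,-0.02,0,0,0],[0.03,0,0,-0.035,0,0,0],[0.03,0,0,-0.035,0,0,0],[0.03,0,0,-0.035,0,0,0],[0.03,0,0,-0.03,0,0,0],[0.03,0,0,-0.01,0,0,0],[0.03,0,0,0,0,0,0]]' 45
python3 to.py 534 -197 370 90
```

```text
time_s: 26.62
ee_pos: [484.1, 80.0, 369.9]
ee_rot: [179.9, -0.0, 83.0]
force: [-0.4, -1.0, -2.3]
gripper_width: 47.7
t 26.62 pos [484.1  80.  369.9] rot [179.9  -0.   83. ] F [-0.4 -1.  -2.3] w 47.7
dist 281.5 shift now-axes mm [-2.689e+02  8.330e+01 -1.000e-01] shift after turn [-2.77e+02  4.99e+01 -1.00e-01] turn rad [ 0.0012 -0.0002 -0.1221]
```

```bash

python3 -m jog '[[0.03,0,0,0,0,0,-0.061],[0.03,0,0,0,0,0,-0.061],[0.03,-0.03,0.006,0,0,0,0],[0.03,-0.05,0.009,0,0,0,0],[0.03,-0.06,0.01,0,0,0,0],[0.03,-0.06,0.01,0,0,0,0],[0.03,-0.047,0.009,0,0,0,0],[0.03,-0.03,0.006,0,0,0,0],[0.03,0,0,0.02,0,0,0],[0.03,0,0,0.03,0,0,0],[0.03,0,0,0,0,0,0]]' 45
python3 to.py 534 -197 209 90
```

```text
time_s: 28.0
ee_pos: [533.0, -196.7, 316.0]
ee_rot: [-179.5, -0.2, 90.0]
force: [0.5, 0.1, -1.4]
gripper_width: 47.0
t 28.0 pos [ 533.  -196.7  316. ] rot [-179.5   -0.2   90. ] F [ 0.5  0.1 -1.4] w 47.0
dist 107.0 shift now-axes mm [ -0.7   1.9 107. ] shift after turn [ -0.3   1.  107. ] turn rad [-0.0081 -0.0032 -0.0002]
```

```bash

python3 -m jog '[[0.03,0,0,0.035,0,0,0],[0.03,0,0,0.035,0,0,0],[0.03,0,0,0.02,0,0,0],[0.03,0,0,0.008,0,0,0],[0.03,0,0,0.006,0,0,0],[0.03,0,0,0.003,0,0,0],[0.03,0,0,0,0,0,0],[0.03,0,0,0,0,0,0]]' 45
python3 -m jog '[[0.03,0,0,0.001,0,0,0],[0.03,0,0,0,0,0,0]]' 45
```

```text
time_s: 29.0
ee_pos: [534.2, -197.0, 213.4]
ee_rot: [179.9, 0.0, 90.0]
force: [0.6, -0.3, -2.2]
gripper_width: 47.4
time_s: 29.25
ee_pos: [534.0, -196.9, 211.9]
ee_rot: [180.0, -0.0, 90.0]
force: [-0.1, -0.3, -1.1]
gripper_width: 47.4
```

```bash

python3 -m jog '[[0.03,0,0,0.0015,0,0,0],[0.03,0,0,0,0,0,0]]' 45
python3 -m jog '[[0.03,0,0,0.001,0,0,0],[0.03,0,0,0,0,0,0]]' 45
python3 -m jog '[[0.03,0,0,0.0006,0,0,0],[0.03,0,0,0,0,0,0]]' 30
```

```text
time_s: 29.5
ee_pos: [534.0, -196.9, 210.2]
ee_rot: [-180.0, -0.0, 90.0]
force: [-0.6, -0.2, -1.7]
gripper_width: 47.4
time_s: 29.75
ee_pos: [534.0, -196.9, 209.2]
ee_rot: [-180.0, -0.0, 90.0]
force: [0.1, 0.6, -1.1]
gripper_width: 47.1
time_s: 30.0
ee_pos: [534.0, -196.9, 208.9]
ee_rot: [180.0, 0.0, 90.0]
force: [-1.7, -0.8, 1.6]
gripper_width: 46.9
```

```bash

python3 -m jog '[[0.052,0,0,-0.0003,0,0,0],[0.056,0,0,0,0,0,0],[0.062,0,0,0,0,0,0],[0.072,0,0,0,0,0,0],[0.074,0,0,0,0,0,0],[0.074,0,0,0,0,0,0],[0.074,0,0,-0.02,0,0,0],[0.074,0,0,-0.03,0,0,0],[0.08,0,0,-0.04,0,0,0],[0.09,0,0,-0.04,0,0,0],[0.09,0,0,-0.03,0,0,0],[0.09,0,0,0,0,0,0]]' 20
python3 -m jog '[[0.09,0.03,0,0,0,0,0],[0.09,0.05,0,0,0,0,0],[0.09,0.06,0,0,0,0,0],[0.09,0.06,0,0,0,0,0],[0.09,0.06,0,0,0,0,0],[0.09,0.05,0,0,0,0,0],[0.09,0.03,0,0,0,0,0],[0.09,0,0,0,0,0,0]]' 20
python3 - <<'E'
from meas import *
st()
for n,b in [("top",(350,130,490,260,4.5)),("scene",(310,100,500,220,4))]:
    f,P=frame(n); crop(f,*b,n+"_end.png")
    m=((np.hypot(P[...,0]-534,P[...,1]+243)<81)&(P[...,2]>24)&(P[...,2]<70)).astype(np.uint8)
    k,lab,s,c=cv2.connectedComponentsWithStats(m)
    for i in range(1,k):
        if s[i,4]>15: q=P[lab==i]; print(n,s[i,4],q.mean(0).round(1),np.ptp(q,0).round(1),np.percentile(q[:,2],95).round(1))
    for l in ["piston","con_rod"]: print(l,[(round(d["p"],2),[round(v) for v in d["location"]]) for d in vision.find_in(n,l)][:1])
E
```

```text
time_s: 31.5
ee_pos: [534.4, -197.1, 371.5]
ee_rot: [179.7, 0.1, 90.0]
force: [-0.4, -0.1, -0.0]
gripper_width: 90.2
time_s: 32.5
ee_pos: [533.5, 144.8, 367.3]
ee_rot: [-179.8, 0.0, 90.2]
force: [0.4, 0.1, 0.4]
gripper_width: 90.2
t 32.5 pos [533.5 144.8 367.3] rot [-179.8    0.    90.2] F [0.4 0.1 0.4] w 90.2
top 182 [ 530.5 -195.3   40.6] [54.6 29.7 21.9] 46.3
top 182 [ 530.3 -238.3   40.9] [55.8 30.9 24.1] 46.6
top 195 [ 530.9 -286.4   40.1] [55.8 30.2 24.6] 45.8
piston [(0.67, [711, -84, 38])]
con_rod [(0.54, [329, 304, 14])]
scene 617 [ 525.9 -231.6   36.8] [ 64.6 123.6  23.3] 44.7
piston [(0.76, [718, -78, 38])]
con_rod [(0.86, [321, 293, 9])]
```

View pics/top_end.png

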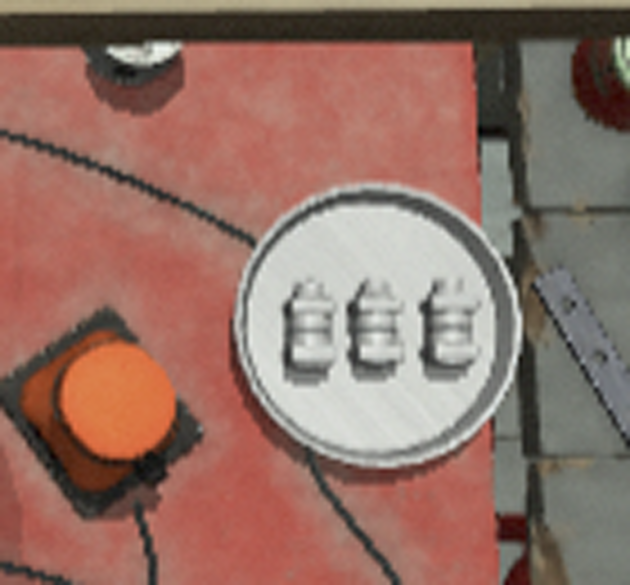

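View pics/scene_end.png

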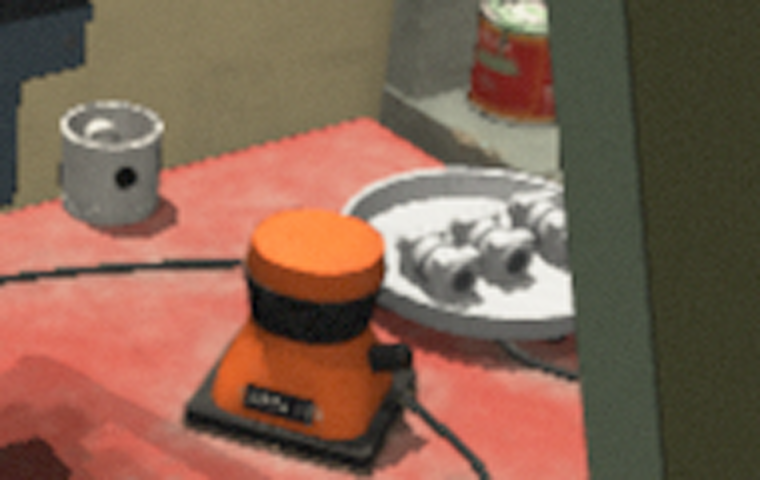

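All three lie flat on the dish floor at px (310,330), (376,330) and (450,330). They are sprung back to about 55 mm, with tops near z = 45.

```bash
python3 -c "
from workcell import ticket; print(ticket.job_done())"
```

```text
the job is handed in; nothing more can be done
None
```

All three lifters turned out soft, so I laid all three on their sides on the dish floor and handed the job in at about 33 s. Pinched end to end at 30 N they closed to 47.6, 47.8 and 47.6 mm; each was carried over the sander and set down without a drop.

**Last checks:**
- **Lifters:** the top picture shows them lying level in the dish at about x 531 and y -195, -238 and -286. They measure about 55 mm long again, their tops are about 31 mm above the dish floor, and all are within 45 mm of its centre.
- **Gripper:** it was clear of everything, about 340 mm away from the last lifter.
- **Piston:** it is unchanged within the detector's noise in both cameras.
- **Connecting rod:** the scene camera puts it within 3 mm of where it was. The top camera reported a 14 mm shift in y at low confidence (0.54). I put that down to the arm partly hiding the rod, as the robot never came near it, but I did not measure it again.
- **Scene camera:** it could not separate the three lifters, because the arm's column hides part of the dish.

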